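# Snug the lid clamp on a culture jar

### The job

The culture jar stands in the lid clamp: take the crank by its red grip and turn it clockwise (seen from above) until the rubber pad meets the jar's green lid, then snug it up by about half a turn more, so that the red band above the pad is roughly half hidden - do not go on until the band has vanished, which would crack the glass. Let go of the crank, leave the jar standing in its seat, and leave the other two jars and the dish where they are.

Things in the scene. Friction and masses are not known exactly. Their poses are not given: they have to be found in the camera images.
- clamp: Blue C-shaped lid clamp, fixed to the bench. Origin on the bench under the vertical screw axis, z up; its column stands on its -x side. Base plate 170 (x) by 120 (y) by 14 mm, x from -110 to +60 mm; column 28 by 50 mm at x = -90 mm, 185 mm high; overhead arm with its top at 185 mm, nut collar (radius 21 mm) on the axis up to 190 mm. Four 10 mm high white lugs on the base plate are the jar's seat (jar radius 33 mm, about 4.5 mm play all round).
- crank (a joint): Crank angle in rad, positive = clockwise from above = pad goes down; 0 is fully raised. The screw advances 10 mm per turn (6.283 rad) and spindle, crank, grip and pad all come down with it. Dry friction about 0.18 N m (roughly 4 N at the grip) holds it wherever it is left, also when snug. Pad and lid first meet near 18.8 rad; the start lies 0.75 to 1.75 turns before that.
- pad (a joint): How far the pad's spring foot is pushed up into the spindle, in m: 0 when free of the lid, 0.012 when it bottoms. Spring about 12 N per mm, so the crank gets stiffer once the pad presses: about 2 N more at the grip per half turn. A red band on the stem, 12 mm tall when free, shows between pad and spindle and goes into the spindle by this amount. Snug is about 0.005 (half hidden); pad and lid themselves give a little, so half a turn past first touch gives close to 0.005.
- crank_knob (a point): Centre of the upper part of the red upright crank grip, a cylinder 20 mm in diameter and 50 mm tall, standing on the outer end of the crank arm 45 mm from the screw axis. This point is 30 mm above the grip's foot and 20 mm below its top. The grip spins freely on its own pin, so it can be held from above in a fixed orientation while it is led round the circle. Arm and hub below it lie at least 27 mm under this point.
- crank_axis (a point): Point on the screw axis at the same height as crank_knob (in the air above the hub); it comes down 10 mm per turn with the crank.
- pad_face (a point): Centre of the underside of the round black rubber pad, 40 mm in diameter, 10 mm thick, on the screw axis.
- jar_lid (a point): Centre of the top of the green lid of the glass jar in the clamp. Jar 66 mm in diameter, 86 mm tall with lid, loose, standing on the base plate (lid top 100 mm above the bench); z is the jar's upright axis.
- foil_jar_a_center (a point): Centre (half-way up) of a loose glass jar with a foil cap standing beside the clamp on its +y side, 66 mm in diameter (cap 70), 86 mm tall. Bystander.
- foil_jar_b_center (a point): Centre (half-way up) of the like jar on the clamp's -y side. Bystander.
- dish_center (a point): Centre (half-way up) of a loose closed clear dish, 90 mm in diameter, 14 mm tall, beyond the clamp. Bystander.
Mind the look-alikes: they are no part of the job. Leave any brown or pink look-alike of the part that bears jar_lid alone.

How it is judged:
By the outcome, as a careful person would: the job done as asked, in the order asked, and still so for the second after the job is handed in, with the robot touching nothing.
It also fails if it takes over 72 s, if anything falls off the work surface, if the arm or the gripper's body presses on something with over 40 N, if the wrist force passes 120 N, or if a joint passes its speed limit or range.

### The arm

A 6-joint arm with a two-finger parallel gripper is mounted at the origin on the work surface. World frame = base frame: x ahead of the robot, y to its left, z up, the work surface at z = 0. Lengths are in m, angles in rad, forces in N, time in s.
With the tool pointing down it reaches from about 0.25 to 0.725 m from the base axis. Payload 4 kg.
Tool frame: the origin (TCP) lies between the finger pads; the fingertips stand 17 mm ahead of it and the grasp point (between the pads) lies 2 mm behind it; z points along the fingers, y is the direction in which the jaws open and shut (so a half turn about z gives the same grasp; the last joint's range is limited). The gripper opens to 85 mm and grips with 20 to 120 N. Pads are 22 mm wide; open, the fingers measure 114 mm over their backs; the gripper's body (76 mm by 85 mm) begins 54 mm behind the grasp point. The pads swing forward as they close: fully open they stand 13 mm farther back than shut.
Start: joints at [1.279, 0.241, 0.005, 1.335, 0, 1.571], TCP at [0.144, 0.479, 0.248] pointing down, gripper open.
Joint ranges: [-2.72, 2.72], [-1.05, 1.87], [-1.09, 1.28], [-1.99, 2.15], [-1.42, 1.44], [-3.14, 3.14]. Speed limits (rad/s): [2.79, 2.79, 3.14, 3.14, 3.14, 3.14].

### API

Orientations are given as a unit quaternion [x, y, z, w].
In Python, from workcell import readout, viewer, order gives the robot as it stands. The module is installed in compiled form; this text tells all that it offers.
- The arm moves only by the shell command python3 -m crank 'ROWS'. ROWS is text: rows parted by semicolons, each of 7 numbers parted by spaces: the shift along the tool's x, y, z in m, then the turn, a rotation vector about the tool's x, y, z in rad, then the gripper's target within -1 to 1 (shut at 1, half-way at 0, fully open at -1). A call has 1 to 20 rows; each row shifts and turns the pose as measured when the row begins, along the tool's axes as they then stand; what a row does not reach is not made up. A row lasts 1/12 s, in which the tool goes at most 41.7 mm and 7.16 degrees, less where a joint would pass 70% of its speed; a pose out of reach is approached as far as the arm can. A call with a gripper value outside its range is refused whole. The fingers move at their own pace and stop on an object; the grip force is fixed at half the most. Time passes only in rows, so rows that do not move let the fingers close. It gives the time, the measured TCP pose, the force and the opening at its end, in the units of the state.
- readout.get_obs(): the state, without advancing time (a new reading comes with each control period).
- viewer.camera(name): name is "scene" or "top"; returns the picture (400x640x3 uint8, red, green, blue); there is no depth.
- viewer.calibration(name): a dict with "fx", "fy", "cx", "cy" (pixels), "D" ([k1, k2, p1, p2, k3] as OpenCV has them; the pictures are not rectified), "eye" and "rotation" of the camera in the world. Camera axes: x right, y down, z forward; pixel columns grow to the right and rows downward; lengths in m; the calibration is good to about 2 mm. A picture is of the moment at which its call begins. calibration takes no time and is no camera call.
- order.job_done(): hands the job in, once; it reports no verdict.
The state is a dict: "clock": time; "joint_pos": joint angles; "joint_vel": joint speeds; "tau": joint torques, N m; "eef_pos": TCP position; "tool_rot": TCP orientation; "ft_force": force on the tool from outside, world axes, zero at the start; "ft_torque": the same for the moment, N m; "grip_width": finger opening in m.
Only numpy, scipy, OpenCV 4.12 (cv2) and the standard library are available. Lean on these libraries where they do the work, as an engineer would, in place of code of your own. Each camera call takes 0.05 s, during which the arm holds its last target. There are 200 camera calls.

## Working session

There is one attempt and no reset: what is moved stays moved. The work goes in short steps, Python scripts to look and compute and a shell command to move; the robot and the scene stay as the last step left them, time stands still between calls to the robot, and variables do not carry over. Pictures are saved under pics/ and viewed, about 8 in all and at most 12, crops included, and the job is handed in when it is done.

```bash
mkdir -p pics
python3 - <<'E'
from workcell import readout, viewer
import cv2
for n in("scene","top"):
    cv2.imwrite(f"pics/{n}0.png",viewer.camera(n)[:,:,::-1]); c=viewer.calibration(n); print(n,c)
o=readout.get_obs();print(o["clock"],o["eef_pos"],o["tool_rot"],o["grip_width"])
E
```

```text
scene {'fx': 435.03799465071063, 'fy': 435.03799465071063, 'cx': 317.16067269786697, 'cy': 197.053661856621, 'D': array([-0.05631254,  0.        ,  0.        ,  0.        ,  0.        ]), 'eye': array([0.96881435, 0.44934093, 0.94451172]), 'rotation': array([ 0.36268724,  0.88465478, -0.27105383, -0.1112372 ])}
top {'fx': 407.127842749144, 'fy': 407.127842749144, 'cx': 327.430099606912, 'cy': 207.62878287438255, 'D': array([-0.02952942,  0.        ,  0.        ,  0.        ,  0.        ]), 'eye': array([0.49278686, 0.08731314, 0.95050959]), 'rotation': array([ 0.71004614, -0.70005003,  0.05668641, -0.05050831])}
0.1 [0.14367857 0.47835913 0.24750532] [ 1.45388323e-01  9.89374229e-01 -9.20313782e-04 -1.52805986e-04] 0.08508660757317561
```

View pics/scene0.png

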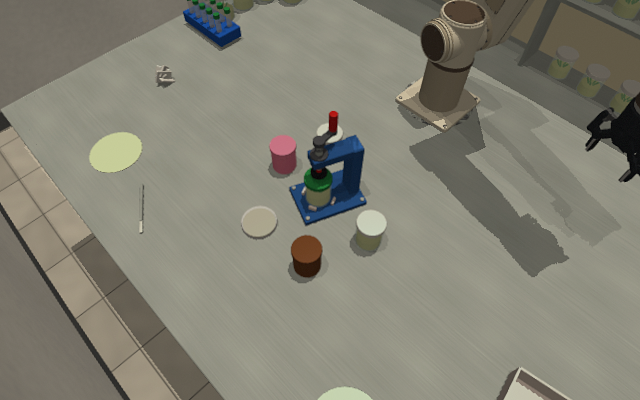

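View pics/top0.png

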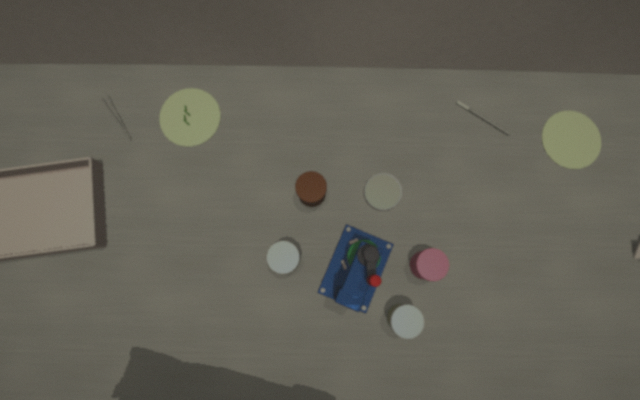

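```bash
cat > h.py <<'E'
import numpy as np, cv2
from scipy.spatial.transform import Rotation as R
from workcell import readout, viewer
C={n:viewer.calibration(n) for n in("scene","top")}
def K(c): return np.array([[c["fx"],0,c["cx"]],[0,c["fy"],c["cy"]],[0,0,1]])
def ray(n,p):
    c=C[n]; u=cv2.undistortPoints(np.array([[p]],float),K(c),c["D"])[0,0]
    d=R.from_quat(c["rotation"]).apply([*u,1]); return c["eye"],d/np.linalg.norm(d)
def onz(n,p,z):
    e,d=ray(n,p); return e+d*(z-e[2])/d[2]
def tri(ps,pt):
    (a,u),(b,v)=ray("scene",ps),ray("top",pt)
    s=np.linalg.lstsq(np.c_[u,-v],b-a,rcond=None)[0]; P,Q=a+u*s[0],b+v*s[1]
    return (P+Q)/2,np.linalg.norm(P-Q)
def proj(n,P):
    c=C[n]; r=R.from_quat(c["rotation"]).inv(); t=-r.apply(c["eye"])
    return cv2.projectPoints(np.array(P,float).reshape(-1,1,3),r.as_rotvec(),t,K(c),c["D"])[0][:,0]
def red(im):
    h=cv2.cvtColor(im,cv2.COLOR_RGB2HSV); H,S,V=h[...,0].astype(int),h[...,1],h[...,2]
    return (((H<5)|(H>174))&(S>200)&(V>60)).astype(np.uint8)
def blobs(m):
    n,l,s,c=cv2.connectedComponentsWithStats(m); return [(s[i],c[i].round(1)) for i in range(1,n) if s[i][4]>5]
E
python3 - <<'E'
from h import *
for n in C:
    im=viewer.camera(n); print(n,blobs(red(im)))
    h=cv2.cvtColor(im,cv2.COLOR_RGB2HSV)
    x0,y0=(280,95) if n=="scene" else (310,215)
    cv2.imwrite(f"pics/{n}1.png",cv2.resize(im[y0:y0+130,x0:x0+100,::-1],None,fx=5 if n=="top" else 4.6,fy=4.6,interpolation=cv2.INTER_CUBIC))
a=cv2.imread("pics/scene1.png");b=cv2.imread("pics/top1.png")
b=b[:, :340+0] if 0 else cv2.resize(b,(460,598));a=cv2.resize(a,(460,598))
cv2.imwrite("pics/both1.png",cv2.resize(np.hstack([a,b]),(800,520)))
E
```

```text
scene [(array([329, 111,   8,  21, 146], dtype=int32), array([332.6, 121.2])), (array([317, 171,   4,   2,   6], dtype=int32), array([318.5, 171.3]))]
top []
```

View pics/both1.png

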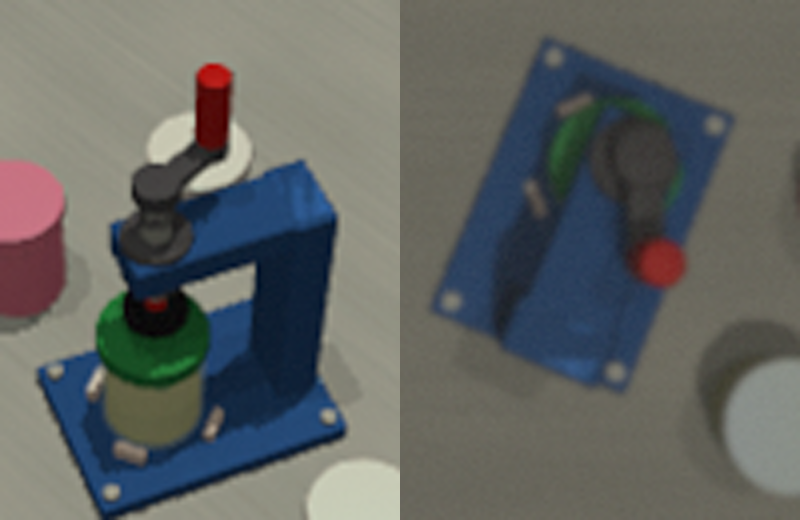

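Run:
```python
from h import *
B=[onz("top",p,.016) for p in[(348.75,229.25),(388.75,246.25),(322.75,290.25),(364,308)]]
S=[onz("scene",p,.016) for p in[(388.75,0),]]
sc=[onz("scene",p,.016) for p in[(293.75,187.75),(307.75,217.75),(362,199)]]
print("top bolts",np.round(B,3),"\nscene",np.round(sc,3))
B=np.array(B);c=B.mean(0);d=(B[0]+B[1]-B[2]-B[3])[:2];d/=np.linalg.norm(d)
ax=c[:2]+.025*d;print("centre",c,"dir",d,np.degrees(np.arctan2(d[1],d[0])),"axis",ax)
for nm,a,b in[("knobtop",(333.5,113.5),(375,280.5)),("hub",(319,139.5),(371.25,252))]:
    P,e=tri(a,b);print(nm,P.round(4),e.round(4),"r",np.linalg.norm(P[:2]-ax).round(4),"ang",np.degrees(np.arctan2(*(P[:2]-ax)[::-1])))
o=readout.get_obs();print(R.from_quat(o["tool_rot"]).as_matrix().round(3))
for z in(.1,.11,.12): print(z,proj("scene",[*ax,z]))
```

```text
top bolts [[ 0.586  0.03   0.016]
 [ 0.548 -0.062  0.016]
 [ 0.447  0.088  0.016]
 [ 0.409 -0.005  0.016]] 
scene [[ 0.551 -0.062  0.016]
 [ 0.588  0.03   0.016]
 [ 0.45   0.087  0.016]]
centre [0.49764304 0.01288714 0.016     ] dir [ 0.92452149 -0.38112993] -22.403690674901544 axis [0.52075608 0.0033589 ]
knobtop [0.4774 0.0022 0.2801] 0.0025 r 0.0433 ang -178.48776217554152
hub [0.5246 0.0043 0.2368] 0.0003 r 0.0039 ang 13.89239809456065
[[-0.958  0.288 -0.   ]
 [ 0.288  0.958 -0.001]
 [ 0.    -0.001 -1.   ]]
0.1 [[319.57274814 176.21920054]]
0.11 [[319.59260166 173.72370057]]
0.12 [[319.61276164 171.18860576]]
```

```bash
python3 -m crank '0 0 -0.01 0 0 0.116 -1;0 0 -0.01 0 0 0.116 -1;0 0 -0.01 0 0 0.116 -1;0 0 -0.01 0 0 0.116 -1;0 0 -0.01 0 0 0.116 -1;0 0 -0.01 0 0 0.116 -1;0 0 -0.01 0 0 0.116 -1;0 0 -0.01 0 0 0.116 -1;0 0 -0.01 0 0 0.116 -1;0 0 -0.01 0 0 0.116 -1;0 0 0 0 0 0.116 -1;0 0 0 0 0 0 -1'
cat >> h.py <<'E'
def st(tgt=None):
    o=readout.get_obs();M=R.from_quat(o["tool_rot"])
    print("t",o["clock"],"tcp",o["eef_pos"].round(4),"yawx",np.degrees(np.arctan2(*M.as_matrix()[1::-1,0])).round(2),"tilt",M.as_matrix()[:,2].round(3),"F",o["ft_force"].round(1),"w",round(o["grip_width"],4),"j",o["joint_pos"].round(2))
    if tgt is not None: print("tool shift",M.inv().apply(np.array(tgt)-o["eef_pos"]).round(4))
E
python3 -c "
from h import *;st([.477,.002,.33])"
```

```text
clock: 1.2
eef_pos: [0.1431, 0.4765, 0.3482]
tool_rot: [0.728, 0.685, -0.005, 0.003]
ft_force: [0.4, 0.7, -0.5]
grip_width: 0.0853
t 1.2 tcp [0.1431 0.4765 0.3482] yawx 86.52 tilt [-0.003 -0.011 -1.   ] F [ 0.4  0.7 -0.5] w 0.0853 j [ 1.28  0.23  0.24  1.6  -0.    2.91]
tool shift [-0.4532  0.3621  0.0225]
```

```bash
python3 -m crank '-0.03 0.024 0 0 0 -0.004 -1;-0.03 0.024 0 0 0 -0.004 -1;-0.03 0.024 0 0 0 -0.004 -1;-0.03 0.024 0 0 0 -0.004 -1;-0.03 0.024 0 0 0 -0.004 -1;-0.03 0.024 0 0 0 -0.004 -1;-0.03 0.024 0 0 0 -0.004 -1;-0.03 0.024 0 0 0 -0.004 -1;-0.03 0.024 0 0 0 -0.004 -1;-0.03 0.024 0 0 0 -0.004 -1;-0.03 0.024 0 0 0 -0.004 -1;-0.03 0.024 0 0 0 -0.004 -1;-0.03 0.024 0 0 0 -0.004 -1;-0.03 0.024 0 0 0 0 -1;-0.02 0.01 0 0 0 0 -1;0 0 0 0 0 0 -1';python3 -c "
from h import *;st([.477,.002,.33])"
```

```text
clock: 2.53
eef_pos: [0.4981, 0.0145, 0.3435]
tool_rot: [0.687, 0.727, -0.009, 0.002]
ft_force: [-0.8, 0.7, 0.6]
grip_width: 0.0852
t 2.5333 tcp [0.4981 0.0145 0.3435] yawx 93.27 tilt [-0.01  -0.016 -1.   ] F [-0.8  0.7  0.6] w 0.0852 j [ 0.04  0.23  0.23  1.59 -0.02  1.55]
tool shift [-0.0111 -0.0216  0.0139]
```

```bash
python3 -m crank '-0.006 -0.011 0 -0.005 0.008 0.03 -1;-0.005 -0.01 0 -0.005 0.008 0.027 -1;0 0 0 0 0 0 -1';python3 -c "
from h import *;st([.477,.002,.258])
cv2.imwrite('pics/s2.png',cv2.resize(viewer.camera('scene')[70:200,260:420,::-1],None,fx=5,fy=4.6,interpolation=2))"
```

```text
clock: 2.78
eef_pos: [0.4772, 0.0011, 0.3408]
tool_rot: [0.707, 0.708, -0.001, -0.003]
ft_force: [0.1, -0.1, -0.5]
grip_width: 0.0855
t 2.7833 tcp [0.4772 0.0011 0.3408] yawx 90.09 tilt [-0.005  0.002 -1.   ] F [ 0.1 -0.1 -0.5] w 0.0855 j [0.   0.18 0.17 1.56 0.   1.57]
tool shift [0.0007 0.0003 0.0828]
```

View pics/s2.png

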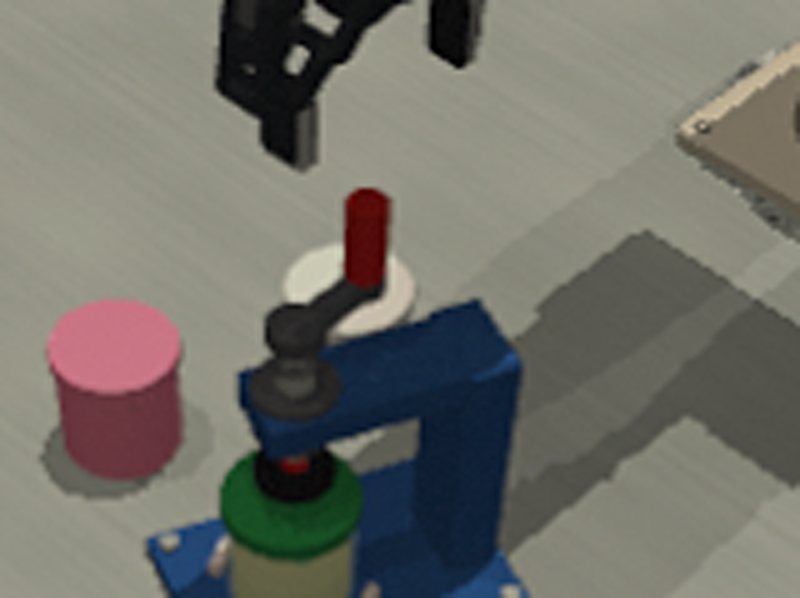

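The open fingers straddle the red grip (crop 367,235), one on each side along world x, and nothing is in the way below. I'll descend and close.

```bash
python3 -m crank '0 0 0.02 0 0 0 -1;0 0 0.02 0 0 0 -1;0 0 0.02 0 0 0 -1;0 0 0.015 0 0 0 -1;0 0 0.006 0 0 0 -1;0 0 0 0 0 0 -1';python3 -c "
from h import *;st([.477,.002,.258])"
```

```text
clock: 3.33
eef_pos: [0.479, 0.0073, 0.2582]
tool_rot: [0.7, 0.715, 0.001, -0.001]
ft_force: [0.6, 1.1, 0.7]
grip_width: 0.0851
t 3.3333 tcp [0.479  0.0073 0.2582] yawx 91.21 tilt [ 0.     0.003 -1.   ] F [0.6 1.1 0.7] w 0.0851 j [ 0.01  0.19 -0.03  1.35  0.    1.56]
tool shift [-0.0052 -0.0021  0.0002]
```

```bash
python3 -m crank '-0.005 -0.002 0 0 0 0.02 -1;0 0 0 0 0 0 -1;0 0 0 0 0 0 1;0 0 0 0 0 0 1;0 0 0 0 0 0 1;0 0 0 0 0 0 1;0 0 0 0 0 0 1;0 0 0 0 0 0 1';python3 -c "
from h import *;st([.477,.002,.258])"
```

```text
clock: 4.0
eef_pos: [0.4782, 0.003, 0.2631]
tool_rot: [0.706, 0.708, 0.003, 0.001]
ft_force: [-1.6, -0.0, 1.0]
grip_width: 0.0184
t 4.0 tcp [0.4782 0.003  0.2631] yawx 90.19 tilt [ 0.006  0.004 -1.   ] F [-1.6 -0.   1. ] w 0.0184 j [ 0.    0.19 -0.02  1.35  0.    1.57]
tool shift [-0.0011 -0.0013  0.005 ]
```

```bash
python3 -m crank '0.0116 0.0015 0.0004 0 0 0 1;0.0109 0.0045 0.0004 0 0 0 1;0.0093 0.0071 0.0004 0 0 0 1';cat >> h.py <<'E'
AX=np.array([.522,.004])
def ang():
    o=readout.get_obs();d=o["eef_pos"][:2]-AX;print("phi",np.degrees(np.arctan2(d[1],d[0])).round(1),"r",np.linalg.norm(d).round(4));st()
E
python3 -c "
from h import *;ang()"
```

```text
clock: 4.25
eef_pos: [0.4871, 0.0318, 0.2619]
tool_rot: [0.708, 0.706, -0.002, 0.0]
ft_force: [-4.9, -1.8, 3.2]
grip_width: 0.0187
phi 141.5 r 0.0446
t 4.25 tcp [0.4871 0.0318 0.2619] yawx 89.86 tilt [-0.002 -0.003 -1.   ] F [-4.9 -1.8  3.2] w 0.0187 j [ 0.07  0.21  0.01  1.37 -0.    1.64]
```

```bash
python3 -m crank '0.0082 0.0085 0.0004 0 0 0 1;0.0061 0.0101 0.0004 0 0 0 1;0.0036 0.0112 0.0004 0 0 0 1;0.001 0.0118 0.0004 0 0 0 1;-0.0016 0.0117 0.0004 0 0 0 1;-0.0042 0.011 0.0004 0 0 0 1';python3 -c "
from h import *;ang()"
```

```text
clock: 4.75
eef_pos: [0.5473, 0.0441, 0.2592]
tool_rot: [0.708, 0.707, -0.011, 0.0]
ft_force: [-7.2, -4.2, 4.4]
grip_width: 0.0185
phi 57.7 r 0.0474
t 4.75 tcp [0.5473 0.0441 0.2592] yawx 89.93 tilt [-0.015 -0.015 -1.   ] F [-7.2 -4.2  4.4] w 0.0185 j [ 0.09  0.35  0.18  1.42 -0.01  1.66]
```

```bash
python3 -m crank '-0.0079 0.0088 0.0004 -0.007 0.007 0 1;-0.0098 0.0066 0.0004 -0.007 0.007 0 1;-0.0111 0.004 0.0004 0 0 0 1;-0.0117 0.0012 0.0004 0 0 0 1;-0.0117 -0.0016 0.0004 0 0 0 1;-0.0109 -0.0044 0.0004 0 0 0 1';python3 -c "
from h import *;ang()
from scipy.optimize import least_squares as L
P=np.array([[.4782,.003],[.4871,.0318],[.5473,.0441],readout.get_obs()['eef_pos'][:2]])
print(L(lambda c:np.linalg.norm(P-c,axis=1)-.045,AX))"
```

```text
clock: 5.25
eef_pos: [0.5641, -0.0143, 0.2572]
tool_rot: [0.705, 0.709, 0.003, -0.005]
ft_force: [-0.6, 5.8, 1.3]
grip_width: 0.0186
phi -23.5 r 0.0459
t 5.25 tcp [ 0.5641 -0.0143  0.2572] yawx 90.38 tilt [-0.002  0.011 -1.   ] F [-0.6  5.8  1.3] w 0.0186 j [-0.03  0.37  0.2   1.41  0.01  1.53]
     message: `gtol` termination condition is satisfied.
     success: True
      status: 1
         fun: [ 4.117e-04 -1.343e-04  2.259e-04  2.042e-04]
           x: [ 5.235e-01  5.621e-03]
        cost: 1.4011440879320634e-07
         jac: [[ 9.983e-01  5.771e-02]
               [ 8.121e-01 -5.835e-01]
               [-5.255e-01 -8.508e-01]
               [-8.975e-01  4.411e-01]]
        grad: [ 1.716e-12  1.811e-10]
  optimality: 1.8106927657008005e-10
 active_mask: [ 0.000e+00  0.000e+00]
        nfev: 4
        njev: 4
```

```bash
sed -i 's/^AX=.*/AX=np.array([.5235,.0056])/' h.py; python3 -m crank '-0.0097 -0.0068 0.0004 0 -0.005 0 1;-0.0077 -0.0089 0.0004 0 -0.005 0 1;-0.0054 -0.0105 0.0004 0 0 0 1';python3 -c "
from h import *;ang()
im=viewer.camera('scene');print(blobs(red(im)))
cv2.imwrite('pics/s3.png',cv2.resize(im[130:220,265:375,::-1],None,fx=6,fy=6,interpolation=2))"
```

```text
clock: 5.5
eef_pos: [0.5382, -0.0379, 0.2559]
tool_rot: [0.705, 0.71, 0.003, -0.002]
ft_force: [1.1, 9.3, 0.4]
grip_width: 0.0191
phi -71.3 r 0.046
t 5.5 tcp [ 0.5382 -0.0379  0.2559] yawx 90.4 tilt [ 0.002  0.007 -1.   ] F [1.1 9.3 0.4] w 0.0191 j [-0.07  0.32  0.13  1.38  0.01  1.49]
[(array([299, 118,   6,  21,  81], dtype=int32), array([302. , 127.3])), (array([316, 172,   6,   3,   8], dtype=int32), array([318.5, 173. ]))]
```

View pics/s3.png

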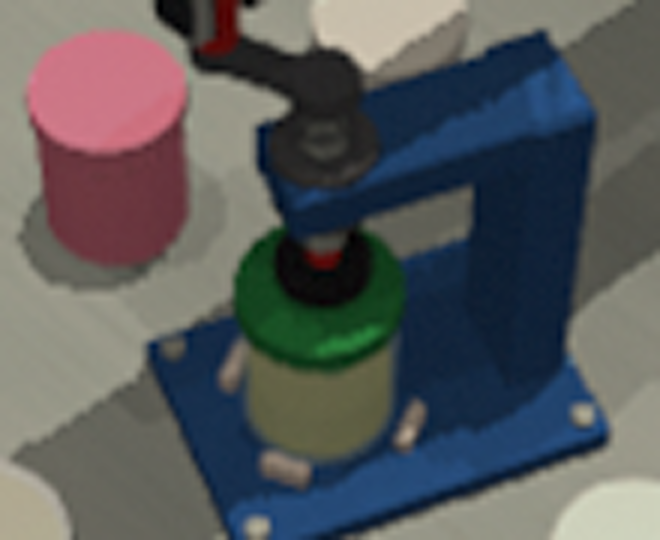

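```bash
cat >> h.py <<'E'
def circ(z,r,n="scene"):
    t=np.linspace(0,2*np.pi,181);p=proj(n,np.c_[AX[0]+r*np.cos(t),AX[1]+r*np.sin(t),0*t+z]);return p
def pad(N=4):
    im=np.mean([viewer.camera("scene").astype(float) for _ in range(N)],0)
    s=im[166:190,317:321].mean(1);g=s[:,1]; ratio=s[:,0]-s[:,1]
    v=np.arange(166,190)
    # dark->green crossing at pad bottom, half level
    i0=np.argmin(g[8:15])+8; hi=g[i0+3:i0+9].max(); th=(g[i0]+hi)/2
    k=next(k for k in range(i0,23) if g[k]<th<=g[k+1]); e=v[k]+(th-g[k])/(g[k+1]-g[k])
    rr=np.clip(ratio,0,None)*(v<178); print("pad bottom row",round(e,2),"band sum",rr.sum().round(1),"centroid",((rr*v).sum()/rr.sum()).round(2))
    print("R-G",ratio.round().astype(int)[:16],"G",g.round().astype(int))
E
python3 - <<'E'
from h import *
pad()
for z in(.1,.105,.11): print(z,"pad bottom row",circ(z,.02)[:,1].max().round(2),"centre",proj("scene",[*AX,z])[0].round(2))
print("lid top front/back/L/R",circ(.1,.034)[:,1].max(),circ(.1,.034)[:,1].min(),circ(.1,.034)[:,0].min(),circ(.1,.034)[:,0].max())
E
```

```text
pad bottom row 181.91 band sum 183.6 centroid 172.93
R-G [-17 -17 -11  -2  -1  10  47  74  50   1   0   1   1   1   2 -28] G [ 31  31  31  56  76  65  35   9  11  10  11  11  10  10   9  42  61  64
  71  74  86 107 110  80]
0.1 pad bottom row 184.1 centre [319.42 177.39]
0.105 pad bottom row 182.87 centre [319.43 176.15]
0.11 pad bottom row 181.63 centre [319.44 174.9 ]
lid top front/back/L/R 188.88509849354645 166.30132603789164 305.3564922010967 333.4837345415625
```

```bash
python3 -m crank '-0.002 -0.0116 0.0004 0 -0.003 0 1;0.0008 -0.0118 0.0004 0 -0.003 0 1;0.0036 -0.0112 0.0004 0 0 0 1;0.0063 -0.01 0.0004 0 0 0 1;0.0085 -0.0082 0.0004 0 0 0 1;0.0102 -0.0059 0.0004 0 0 0 1';python3 -c "
from h import *;ang();pad()"
```

```text
clock: 6.25
eef_pos: [0.4829, -0.0162, 0.2536]
tool_rot: [0.707, 0.707, 0.006, 0.01]
ft_force: [6.1, -1.8, -1.8]
grip_width: 0.0185
phi -151.8 r 0.0461
t 6.25 tcp [ 0.4829 -0.0162  0.2536] yawx 90.05 tilt [ 0.023 -0.005 -1.   ] F [ 6.1 -1.8 -1.8] w 0.0185 j [-0.03  0.19 -0.05  1.31 -0.    1.54]
pad bottom row 181.8 band sum 183.4 centroid 173.57
R-G [-17 -16 -11  -1   0  -1  20  70  64  30  -2   0   0   0   2 -12] G [31 31 31 55 75 74 56 14 10 11 11 10 11 10  9 24 50 65 71 75 79 80 77 65]
```

```bash
python3 -m crank '0.0112 -0.0038 0.0004 0.01 0.002 0 1;0.0118 -0.001 0.0004 0.01 0.002 0 1;0.0117 0.0018 0.0004 0 0 0 1;0.0109 0.0046 0.0004 0 0 0 1;0.0094 0.0071 0.0004 0 0 0 1;0.0074 0.0092 0.0004 0 0 0 1';python3 -c "
from h import *;ang();pad()"
```

```text
clock: 6.95
eef_pos: [0.4937, 0.0388, 0.2515]
tool_rot: [0.71, 0.704, -0.01, 0.0]
ft_force: [-5.9, -0.2, 4.5]
grip_width: 0.0185
phi 131.9 r 0.0446
t 6.95 tcp [0.4937 0.0388 0.2515] yawx 89.46 tilt [-0.015 -0.015 -1.   ] F [-5.9 -0.2  4.5] w 0.0185 j [ 0.09  0.24  0.02  1.36 -0.01  1.67]
pad bottom row 181.53 band sum 188.6 centroid 173.98
R-G [-17 -17 -11  -1   0  -1  10  46  75  53   4   0   0   0   1   2] G [32 32 32 56 75 74 65 35 10 11 11 10 12 12 10  8 41 62 64 67 73 77 75 65]
```

```bash
python3 -m crank '0.0064 0.0099 0.0004 -0.007 0.007 0 1;0.0038 0.0112 0.0004 -0.007 0.007 0 1;0.001 0.0118 0.0004 0 0 0 1;-0.0018 0.0117 0.0004 0 0 0 1;-0.0046 0.0109 0.0004 0 0 0 1;-0.0071 0.0094 0.0004 0 0 0 1';python3 -c "
from h import *;ang();pad()"
```

```text
clock: 7.65
eef_pos: [0.5547, 0.0379, 0.249]
tool_rot: [0.709, 0.705, -0.004, -0.006]
ft_force: [-5.8, 0.6, 4.8]
grip_width: 0.0188
phi 46.0 r 0.0449
t 7.65 tcp [0.5547 0.0379 0.249 ] yawx 89.63 tilt [-0.014  0.002 -1.   ] F [-5.8  0.6  4.8] w 0.0188 j [0.07 0.36 0.18 1.4  0.   1.64]
pad bottom row 182.35 band sum 180.9 centroid 174.55
R-G [  1  -6 -12  -1   1  -1  -1  18  64  66  31  -2   0   1   1   1] G [32 31 32 56 75 74 74 59 20  9 10 11 11 11 11  9 18 48 65 68 72 74 71 62]
```

```bash
python3 -m crank '-0.0094 0.0071 0.0004 -0.007 0 0 1;-0.0109 0.0046 0.0004 -0.007 0 0 1;-0.0117 0.0018 0.0004 0 0 0 1';python3 -c "
from h import *;ang();pad()"
```

```text
clock: 8.1
eef_pos: [0.5682, 0.0076, 0.248]
tool_rot: [0.708, 0.706, 0.003, -0.002]
ft_force: [-2.0, 5.0, 3.0]
grip_width: 0.0188
phi 2.5 r 0.0448
t 8.1 tcp [0.5682 0.0076 0.248 ] yawx 89.84 tilt [ 0.001  0.008 -1.   ] F [-2.  5.  3.] w 0.0188 j [0.01 0.38 0.19 1.39 0.01 1.58]
pad bottom row 182.48 band sum 184.4 centroid 174.89
R-G [-18 -17 -11  -1   1   0  -1  10  47  75  51   0  -1   1   0   1] G [32 31 32 56 75 74 75 65 36  9 11 10 12 10 11 11 11 44 63 61 63 64 65 61]
```

```bash
python3 -m crank '-0.0117 -0.0012 0.0004 0 -0.004 0 1;-0.0111 -0.004 0.0004 0 -0.004 0 1;-0.0098 -0.0066 0.0004 0 0 0 1';python3 -c "
from h import *;ang();pad()"
```

```text
clock: 8.55
eef_pos: [0.5579, -0.0237, 0.2468]
tool_rot: [0.707, 0.707, 0.002, 0.001]
ft_force: [1.1, 5.1, 2.4]
grip_width: 0.0187
phi -40.4 r 0.0452
t 8.55 tcp [ 0.5579 -0.0237  0.2468] yawx 89.99 tilt [ 0.005  0.002 -1.   ] F [1.1 5.1 2.4] w 0.0187 j [-0.04  0.35  0.16  1.37  0.    1.53]
pad bottom row 182.5 band sum 160.3 centroid 175.21
R-G [-17 -17 -11  -1   0   0   0   0  24  78  54   4   0   1   0   1] G [32 31 32 56 75 73 73 74 56  7 11 11 11 10 11 10  7 45 68 68 68 68 67 61]
```

```bash
python3 -m crank '-0.0077 -0.0089 0.0004 0.003 0 0 1;-0.0054 -0.0105 0.0004 0 0 0 1;-0.0027 -0.0115 0.0004 0 0 0 1;0.0002 -0.0118 0.0004 0 0 0 1;0.0031 -0.0114 0.0004 0 0 0 1';python3 -c "
from h import *;ang();pad()"
```

```text
clock: 9.17
eef_pos: [0.5095, -0.038, 0.2451]
tool_rot: [0.707, 0.707, 0.006, 0.006]
ft_force: [6.0, -0.7, 0.1]
grip_width: 0.0181
phi -107.8 r 0.0457
t 9.1667 tcp [ 0.5095 -0.038   0.2451] yawx 89.97 tilt [ 0.017 -0.001 -1.   ] F [ 6.  -0.7  0.1] w 0.0181 j [-0.07  0.25  0.01  1.31  0.    1.5 ]
pad bottom row 182.87 band sum 130.9 centroid 175.35
R-G [-17 -17 -11  -1   0   0   0  -2  15  57  54   4  -1   0   0   1] G [ 31  31  31  56  75  72  72  74  60  23  10  11  11  11  11  10   7  45
  71  74  85 107 110  80]
```

```bash
python3 -m crank '0.0054 -0.0105 0.0004 0.007 0 0 1;0.0077 -0.0089 0.0004 0.007 0 0 1;0.0097 -0.0068 0.0004 0 0 0 1;0.011 -0.0042 0.0004 0 0 0 1';python3 -c "
from h import *;ang();pad()"
```

```text
clock: 9.7
eef_pos: [0.4814, -0.0112, 0.2436]
tool_rot: [0.71, 0.705, -0.005, 0.008]
ft_force: [-1.2, -6.4, 4.4]
grip_width: 0.0181
phi -158.3 r 0.0453
t 9.7 tcp [ 0.4814 -0.0112  0.2436] yawx 89.58 tilt [ 0.004 -0.018 -1.   ] F [-1.2 -6.4  4.4] w 0.0181 j [-0.01  0.2  -0.06  1.31 -0.02  1.57]
pad bottom row 182.87 band sum 115.5 centroid 175.44
R-G [-17 -17 -11  -1   0   1   0  -1  10  45  56   4   0   0   1   1] G [31 31 31 56 75 72 72 74 64 35  8 11 11 11 11 10  6 45 71 75 79 80 77 65]
```

```bash
python3 -m crank '0.0125 -0.003 0.0004 0 0.01 0 1;0 0 0 0 0 0 1';python3 -c "
from h import *;ang();pad()"
```

```text
clock: 10.07
eef_pos: [0.4783, 0.0011, 0.2432]
tool_rot: [0.709, 0.705, -0.002, 0.003]
ft_force: [-1.4, 2.0, 2.5]
grip_width: 0.0187
phi -174.3 r 0.0454
t 10.0667 tcp [0.4783 0.0011 0.2432] yawx 89.61 tilt [ 0.002 -0.007 -1.   ] F [-1.4  2.   2.5] w 0.0187 j [ 0.01  0.2  -0.06  1.31 -0.01  1.58]
pad bottom row 182.84 band sum 92.6 centroid 175.67
R-G [-17 -17 -11  -1   0   0   0  -1   2  29  56   5   0   0   1   1] G [32 31 31 56 75 73 72 73 72 52  8 11 10 10 11 10  7 45 71 75 79 81 77 65]
```

The band is about half hidden. I'll let go and rise.

```bash
python3 -m crank '0 0 0 0 0 0 -1;0 0 0 0 0 0 -1;0 0 0 0 0 0 -1;0 0 0 0 0 0 -1;0 0 0 0 0 0 -1;0 0 0 0 0 0 -1';python3 -c "
from h import *;ang()"; python3 -m crank '0 0 -0.01 0 0 0 -1;0 0 -0.02 0 0 0 -1;0 0 -0.02 0 0 0 -1;0 0 -0.025 0 0 0 -1;0 0 -0.025 0 0 0 -1;-0.005 -0.03 -0.01 0 0 0 -1;0 -0.03 0 0 0 0 -1;0 -0.03 0 0 0 0 -1;0 -0.03 0 0 0 0 -1;0 0 0 0 0 0 -1;0 0 0 0 0 0 -1';python3 -c "
from h import *;ang();pad()
for n in C: cv2.imwrite(f'pics/{n}9.png',viewer.camera(n)[:,:,::-1])
a=cv2.imread('pics/scene9.png');b=cv2.imread('pics/top9.png')
cv2.imwrite('pics/f.png',np.hstack([cv2.resize(a[90:270,220:400],(400,400),interpolation=2),cv2.resize(b[160:360,250:450],(400,400),interpolation=2)]))"
```

```text
clock: 10.77
eef_pos: [0.4778, -0.0009, 0.2407]
tool_rot: [0.71, 0.704, -0.005, 0.003]
ft_force: [-0.5, -0.1, 0.2]
grip_width: 0.0852
phi -172.0 r 0.0462
t 10.7667 tcp [ 0.4778 -0.0009  0.2407] yawx 89.57 tilt [-0.003 -0.01  -1.   ] F [-0.5 -0.1  0.2] w 0.0852 j [ 0.    0.2  -0.06  1.31 -0.01  1.58]
clock: 11.68
eef_pos: [0.3539, -0.0048, 0.3543]
tool_rot: [0.71, 0.704, -0.007, 0.002]
ft_force: [0.2, 0.5, 0.6]
grip_width: 0.0854
phi -176.5 r 0.17
t 11.6833 tcp [ 0.3539 -0.0048  0.3543] yawx 89.55 tilt [-0.008 -0.012 -1.   ] F [0.2 0.5 0.6] w 0.0854 j [-0.   -0.07 -0.07  1.58 -0.01  1.58]
pad bottom row 182.83 band sum 89.9 centroid 175.65
R-G [-17 -16 -11  -1   0   0   0  -1   2  28  55   4   0   1   1   1] G [ 30  30  30  54  72  70  70  70  70  50   7   9  10  11  11  10   6  44
  68  71  82 103 107  77]
```

View pics/f.png

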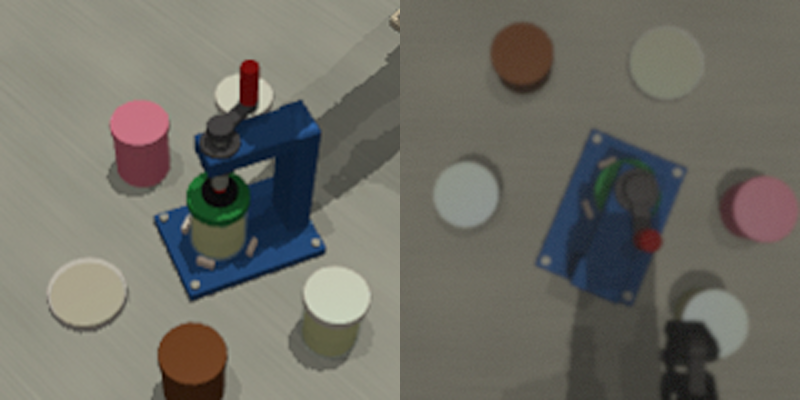

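The jar is upright in its seat, the crank is free, the band sits at about half (crop 220,177), and the bystanders are where they were. I'm handing the job in.

```bash
python3 -c "
from workcell import order;print(order.job_done())"
```

```text
the job is handed in; nothing more can be done
None
```

The lid clamp is snugged on the culture jar, and I handed the job in at about 12 s of the 72 s allowed. I took the crank by its red grip and turned it about two turns clockwise. Pad and lid met after about 1.5 turns, and I went roughly half a turn past that. Then I opened the gripper and backed well clear.

- **Red band:** after letting go, the visible band measured about 49% of its free size, and the pad's bottom edge had stopped moving. The angle turned past contact gives about 4.9 mm of pad travel. The band measurement read a little higher, up to about 6 mm, and both are near the 5 mm aimed for. The band is only about 3 pixels tall in the scene camera, so I count it as good to about a millimetre.
- **Scene:** the last pictures show the jar upright in its seat and both foil jars, the dish and the brown and pink look-alikes where they were. I judged this by eye and did not measure it.
- **Forces:** the wrist readings I took stayed around 10 N or less, and nothing was touching the robot at the end.

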